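Arm and start the disk-drive tester

ROBOT

A 6-joint arm with a two-finger parallel gripper is mounted at the origin on the work surface. World frame = base frame: x ahead of the robot, y to its left, z up, the work surface at z = 0. Lengths are in m, angles in rad, forces in N, time in s.
With the tool pointing down it reaches from about 0.25 to 0.775 m from the base axis. Payload 4 kg.
Tool frame: the origin (TCP) lies at the very end of the fingers, on their centre line; the grasp point (between the pads) lies 19 mm behind it; z points along the fingers, y is the line along which they close (so a half turn about z gives the same grasp; the last joint's range is limited). The gripper opens to 94 mm and grips with 3 to 60 N. Pads are 16 mm wide; open, the fingers measure 119 mm over their backs; the gripper's body (75 mm by 177 mm) begins 78 mm behind the grasp point.
Start: joints at [-1.249, 0.087, 1.371, -0, 1.684, -0.103], TCP at [0.227, -0.501, 0.206] pointing down, gripper open.
Joint ranges: [-3.1, 3.1], [-0.76, 2.03], [0.27, 2.55], [-1.08, 4.22], [0.17, 2.65], [-2.57, 2.57]. Speed limits (rad/s): [2.79, 2.79, 3.14, 3.14, 3.14, 3.14].

INTERFACE

Orientations are given as [roll, pitch, yaw] about the fixed x, y, z axes, in that order (R = Rz(yaw) Ry(pitch) Rx(roll)).
In Python, from bench import robot gives the robot as it stands. The module is installed in compiled form; this text tells all that it offers.
- The arm moves only by the tool move_arm, never from a script. Its argument "deltas" is one flat list of numbers, 7 for each row, row after row: the turn, a rotation vector about the tool's x, y, z in rad, then the shift along the tool's x, y, z in cm, then the closure, from -1 (fully open) to 1 (shut). A call has 1 to 8 rows; each row is the pose to reach, as a shift and turn from the pose commanded when the call began, along the tool's axes at that moment; what a row does not reach only later rows make up. A row lasts 1/10 s, in which the tool goes at most 50 mm and 8.59 degrees, less where a joint would pass 70% of its speed; a pose out of reach is approached as far as the arm can. A call with a gripper value outside its range is refused whole. The fingers move at their own pace and stop on an object; the grip force is fixed at half the most. Time passes only in rows, so rows that repeat a pose let the fingers close. It gives the time, the measured TCP pose, the force, the opening and the grip force at its end, in the units of the state.
- robot.get_obs(): the state, without advancing time (a new reading comes with each control period).
- robot.snapshot(name): name is "scene" or "top"; returns a dict with "image" (420x560x3 uint8, red, green, blue), "depth" (420x560 float32, m along the optical axis (not along the pixel's ray), 0 where there is no reading), "fov_y" (degrees; the focal length in pixels is half the picture's height over the tangent of half this angle, whatever the lens; pixels are square), "cx", "cy" (the principal point, pixels), "origin" and "orientation" of the camera in the world. Camera axes: x right, y up, looking along -z (the intrinsics and any distortion apply to the point x, -y, -z); pixel columns grow to the right and rows downward; lengths in m; the calibration is good to about 2 mm. A picture is of the moment at which its call begins.
- robot.close_job(): hands the job in; it is judged then, once.
The state is a dict: "time": time; "joint_positions": joint angles; "qvel": joint speeds; "joint_torque": joint torques, N m; "tool_pos": TCP position; "ee_rot": TCP orientation; "wrist_force": force on the tool from outside, world axes, zero at the start; "wrist_torque": the same for the moment, N m; "width": finger opening in m; "finger_force": force on a finger pad.
Only numpy, scipy, OpenCV 4.12 (cv2) and the standard library are available. Lean on these libraries where they do the work, as an engineer would, in place of code of your own. Each camera call takes 0.05 s, during which the arm holds its last target. There are 200 camera calls.

TASK

On the clean-room bench an opened disk drive lies in its test dock, ready for a spin test. First press the stiff square yellow arming key down firmly until it clicks, hold it a moment and let it come up again; then press the light-touch round green start key in the same way. Do not press the red abort key, and do not shift the drive.

Things in the scene. Friction and masses are not known exactly. Their poses are not given: they have to be found in the camera images.
- key_yellow_top (a point): Centre of the top face of the stiff arming key: a square yellow cap 36 x 36 mm with a black ring round its foot, on a grey box 76 x 76 mm and 40 mm high, screwed to the bench mat (2 mm thick). The cap stands 18 mm proud of its box, so its untouched top lies 60 mm above the work surface. The three key boxes stand in a row across the mat in any order; z up, x and y along the sides of its box; the point moves down with the cap.
- key_yellow (a joint): The stiff yellow arming key. Its joint reads the travel in m: 0 up, growing as it is pressed straight down, stop at 0.010; it clicks at 0.006 and springs back up by itself. It starts to move at about 5 N, clicks at about 11 N and is at its stop at about 15 N: a firm push is needed, a 6 N force stop would halt short of the click.
- key_green_top (a point): Centre of the top face of the light start key: a round green cap 36 mm in diameter with a steel ring round its foot, on a grey box 76 x 76 mm and 40 mm high, screwed to the bench mat (2 mm thick). The cap stands 18 mm proud of its box, so its untouched top lies 60 mm above the work surface; z up, x and y along the sides of its box; the point moves down with the cap.
- key_green (a joint): The light-touch green start key. Its joint reads the travel in m: 0 up, growing as it is pressed straight down, stop at 0.010; it clicks at 0.006 and springs back up by itself. It starts to move at about 1.2 N, clicks at about 3 N and is at its stop at about 4.2 N.
- key_red (a joint): The round red abort key (36 mm cap, same box, height and travel as the green one), to be left alone. Its joint reads the travel in m: 0 up, growing as it is pressed straight down, stop at 0.010; it clicks at 0.006 and springs back up by itself. It starts to move at about 2.5 N, clicks at about 6 N and is at its stop at about 8 N.
- drive: The opened disk drive, 102 x 147 x 26 mm, black case with a shiny platter, 0.55 kg, lying loose in a low black dock beyond the row of keys. Its origin is the centre of its underside, 14 mm above the work surface; z up, y along its long side. To be left where it is. A parts bin, a rubber blower and a pair of tweezers also lie about; apart from the keys nothing near is higher than 100 mm.
Mind the look-alikes: they are no part of the job. Leave any turquoise look-alike of the part that bears key_yellow_top alone. What is shaped like the part that bears key_green_top but purple is not meant.

How it is judged:
By the outcome, as a careful person would: the job done as asked, in the order asked, and still so for the second after the job is handed in, with the robot touching nothing.
It also fails if it takes over 48 s, if anything falls off the work surface, if the arm or the gripper's body presses on something with over 40 N, if the wrist force passes 120 N, or if a joint passes its speed limit or range.

## Working session

There is one attempt and no reset: what is moved stays moved. The work goes in short steps, Python scripts to look and compute and a tool call to move; the robot and the scene stay as the last step left them, time stands still between calls to the robot, and variables do not carry over. Pictures are saved under pics/ and viewed, at most 10 in all, crops included, and the job is handed in when it is done.

Besides the shell and the picture viewer there is one more tool, called after "Call:" by a JSON object that holds its "fn" and its "kwargs". move_arm: Moves the arm, as the interface text tells. Its arguments: {"type":"object","properties":{"deltas":{"type":"array","items":{"type":"number"}}},"required":["deltas"]}

```bash
mkdir -p pics; cat > h.py <<'E'
import numpy as np, cv2
from bench import robot
def Rof(o):
    o=np.array(o,float)
    if o.shape==(3,3): return o
    if o.size==4: raise SystemExit("quat %s"%o)
    from scipy.spatial.transform import Rotation as R
    return R.from_euler('xyz',o).as_matrix()
def pts(s):
    f=210/np.tan(np.radians(s["fov_y"])/2); v,u=np.mgrid[:420,:560]
    d=s["depth"]; c=np.stack([(u-s["cx"])/f*d,-(v-s["cy"])/f*d,-d],-1)
    return c@Rof(s["orientation"]).T+np.array(s["origin"])
def ray(s,u,v,z):
    f=210/np.tan(np.radians(s["fov_y"])/2)
    r=Rof(s["orientation"])@np.array([(u-s["cx"])/f,-(v-s["cy"])/f,-1]); o=np.array(s["origin"])
    return o+r*(z-o[2])/r[2]
E
python3 - <<'E'
from h import *
for n in("top","scene"):
    s=robot.snapshot(n); cv2.imwrite(f"pics/{n}1.png",s["image"][...,::-1]); np.savez(f"{n}.npz",**{k:v for k,v in s.items()})
    print({k:v for k,v in s.items() if k not in("image","depth")})
print(robot.get_obs())
E
```

```text
{'fov_y': 47.31597762136964, 'cx': 278.71556650335583, 'cy': 202.78599336381436, 'origin': array([ 0.47843465, -0.02912608,  0.9245234 ]), 'orientation': array([ 0.16604947, -0.00665697, -1.59939751])}
{'fov_y': 50.889927588114794, 'cx': 284.5243171626271, 'cy': 205.44933139902437, 'origin': array([0.99752359, 0.30703225, 0.68066209]), 'orientation': array([0.69790794, 0.0148087 , 2.26955904])}
{'time': 0.1, 'joint_positions': array([-1.24904920e+00,  8.78614961e-02,  1.37207907e+00, -3.23782903e-05,
        1.68357704e+00, -1.03084819e-01]), 'qvel': array([-5.12166641e-04, -2.11878311e-03, -3.31233992e-03,  7.62254680e-05,
        1.91950983e-04, -1.69058870e-03]), 'joint_torque': array([ 1.69767318e-03, -3.41253948e+01, -3.03299832e+01,  7.20144762e-02,
        3.04495264e-02, -8.41799420e-05]), 'tool_pos': array([ 0.22653207, -0.50065288,  0.20444412]), 'ee_rot': array([-3.13967460e+00, -1.66074035e-04,  4.24828173e-01]), 'wrist_force': array([ 0.30991369, -0.4543127 ,  0.16347901]), 'wrist_torque': array([-0.01249722,  0.02962057, -0.05541822]), 'finger_force': 0.0, 'width': 0.09389490799801564}
```

View pics/top1.png

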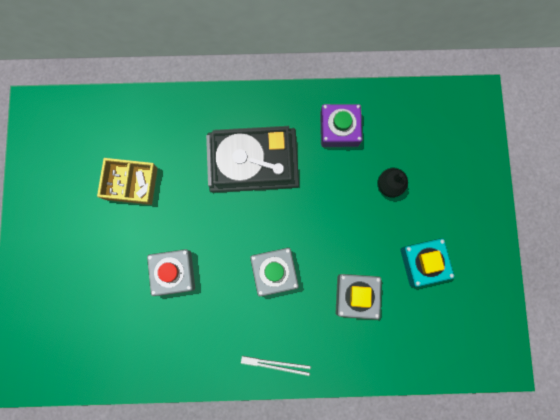

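View pics/scene1.png

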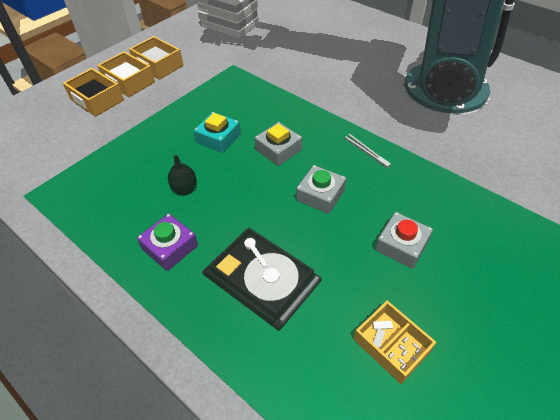

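The top view shows these candidates:
- **Yellow key:** cap on a grey box at (361,297), or on a turquoise box at (431,262), which is the look-alike. I choose the grey one.
- **Green key:** cap on a grey box at (275,272), or on a purple box at (343,120), which is the look-alike. I choose the grey one.
- **Red abort key:** at (167,272), to be avoided.

The drive is at (252,158). In the scene view, the chosen yellow is at (278,132) and the chosen green at (322,179).

```bash
python3 - <<'E'
from h import *
S={n:dict(np.load(f"{n}.npz")) for n in("top","scene")}
W={"top":{"yellow":(361,297),"green":(275,272),"red":(167,272)},"scene":{"yellow":(278,132),"green":(322,179),"red":(407,229)}}
for n,s in S.items():
    P=pts(s); hsv=cv2.cvtColor(s["image"],cv2.COLOR_RGB2HSV)
    H,Sa,V=[hsv[...,i].astype(int) for i in range(3)]
    for c,(u,v) in W[n].items():
        m={"yellow":(H>20)&(H<35)&(Sa>150),"green":(H>50)&(H<68)&(Sa>120),"red":((H<8)|(H>172))&(Sa>150)}[c]
        m=m&(np.hypot(*(np.mgrid[:420,:560]-np.array([v,u])[:,None,None]))<18)
        q=P[m]; t=m&(np.abs(P[...,2]-np.percentile(q[:,2],80))<.006)
        vv,uu=np.nonzero(t); q=P[t]
        print(n,c,m.sum(),t.sum(),(uu.mean().round(1),vv.mean().round(1)),"depth",q.mean(0).round(4),"mid",((q.max(0)+q.min(0))/2).round(4),"ext",np.ptp(q,0).round(3),"ray",ray(s,uu.mean(),vv.mean(),.06).round(4))
        if c!="red" and n=="top":
            g=(Sa<60)&(np.abs(P[...,2]-.042)<.006)&(np.hypot(*(np.mgrid[:420,:560]-np.array([v,u])[:,None,None]))<36)
            r=cv2.minAreaRect(P[g][:,:2].astype(np.float32)*1000); print(" box",r)
a=S["top"]["image"][230:330,230:470]; b=S["scene"]["image"][100:220,190:430]
cv2.imwrite("pics/crop.png",np.vstack([cv2.resize(x,None,fx=2.6,fy=2.6) for x in(a,b)])[:600,:,::-1])
E
```

```text
top yellow 450 408 (np.float64(360.6), np.float64(296.0)) depth [ 0.4515 -0.1796  0.0587] mid [ 0.4516 -0.1804  0.0589] ext [0.036 0.038 0.009] ray [ 0.4516 -0.1793  0.06  ]
 box ((450.902587890625, -180.1586151123047), (76.1524429321289, 74.82657623291016), 84.05156707763672)Traceback (most recent call last):
  File "<stdin>", line 10, in <module>
    return _quantile_unchecked(
        a, q, axis, out, overwrite_input, method, keepdims, weights)
    return _ureduce(a,
                    func=_quantile_ureduce_func,
    ...<5 lines>...
                    overwrite_input=overwrite_input,
                    method=method)
    r = func(a, **kwargs)
    result = _quantile(arr,
                       quantiles=q,
    ...<2 lines>...
                       out=out,
                       weights=wgt)
    slices_having_nans = np.isnan(arr[-1, ...])
                                  ~~~^^^^^^^^^
IndexError: index -1 is out of bounds for axis 0 with size 0
```

```bash
python3 - <<'E'
from h import *
S={n:dict(np.load(f"{n}.npz")) for n in("top","scene")}
W={"top":{"yellow":(361,297),"green":(275,272),"red":(167,272)},"scene":{"yellow":(278,132),"green":(322,179),"red":(407,229)}}
for n,s in S.items():
    P=pts(s); hsv=cv2.cvtColor(s["image"],cv2.COLOR_RGB2HSV)
    for c,(u,v) in W[n].items():
        t=(np.abs(P[...,2]-.06)<.005)&(hsv[...,1]>110)&(np.hypot(*(np.mgrid[:420,:560]-np.array([v,u])[:,None,None]))<25)
        vv,uu=np.nonzero(t); q=P[t]
        print(n,c,t.sum(),"hsv",hsv[v,u],(uu.mean().round(1),vv.mean().round(1)),"depth",q.mean(0).round(4),"mid",((q.max(0)+q.min(0))/2).round(4),"ext",np.ptp(q,0).round(3),"ray",ray(s,uu.mean(),vv.mean(),.06).round(4))
a=S["top"]["image"][230:330,230:470]; b=S["scene"]["image"][100:220,190:430]
cv2.imwrite("pics/crop.png",np.vstack([cv2.resize(x,None,fx=2.6,fy=2.6) for x in(a,b)])[:600,:,::-1])
E
```

```text
top yellow 405 hsv [ 29 242 236] (np.float64(360.6), np.float64(296.0)) depth [ 0.4515 -0.1796  0.0587] mid [ 0.4516 -0.1804  0.0593] ext [0.036 0.038 0.009] ray [ 0.4515 -0.1794  0.06  ]
top green 274 hsv [ 69 178 182] (np.float64(273.9), np.float64(271.3)) depth [ 0.4993 -0.0269  0.059 ] mid [ 0.4999 -0.027   0.0592] ext [0.032 0.032 0.008] ray [ 0.4993 -0.0269  0.06  ]
top red 286 hsv [  2 185 236] (np.float64(167.1), np.float64(271.9)) depth [0.5037 0.1638 0.0588] mid [0.5036 0.1642 0.0587] ext [0.032 0.033 0.007] ray [0.5037 0.1635 0.06  ]
scene yellow 211 hsv [ 28 198 248] (np.float64(277.6), np.float64(131.3)) depth [ 0.4558 -0.1796  0.0599] mid [ 0.4537 -0.1815  0.0592] ext [0.038 0.038 0.008] ray [ 0.4559 -0.1794  0.06  ]
scene green 208 hsv [ 67 175 182] (np.float64(321.5), np.float64(176.9)) depth [ 0.504  -0.0261  0.0599] mid [ 0.503  -0.0271  0.0593] ext [0.036 0.035 0.008] ray [ 0.5041 -0.026   0.06  ]
scene red 280 hsv [  2 204 242] (np.float64(407.1), np.float64(228.0)) depth [0.5081 0.1643 0.0599] mid [0.5063 0.1636 0.059 ] ext [0.037 0.035 0.008] ray [0.5082 0.1643 0.06  ]
```

View pics/crop.png

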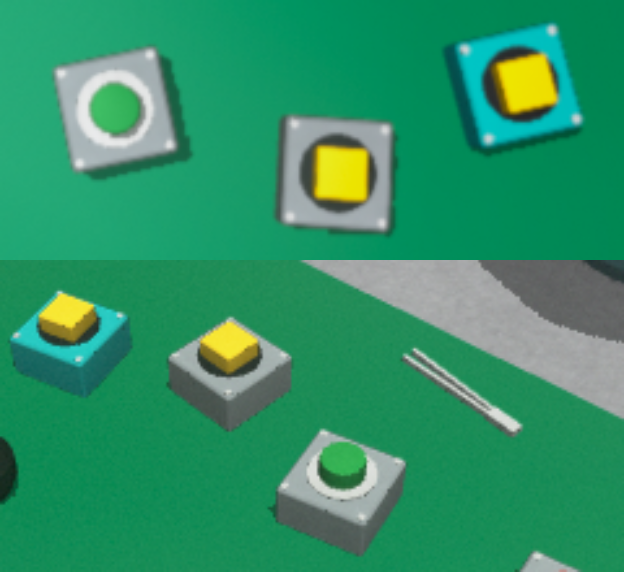

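Both views agree to 5 mm: yellow is at about (0.453, -0.180) and green at about (0.501, -0.027), with cap tops at 0.06. The crop confirms the yellow square with a black ring on a grey box, and the green round cap with a steel ring on a grey box. I'll close the fingers and go above yellow.

Call:
{"fn": "move_arm", "kwargs": {"deltas": [0,0,0,4.2,-2.5,0,1,0,0,0,8.4,-5,0,1,0,0,0,12.6,-7.5,0,1,0,0,0,16.9,-10,0,1,0,0,0,21.2,-12.5,2,1,0,0,0,25.5,-15,4,1,0,0,0,29.7,-17.5,6,1,0,0,0,33.9,-19.9,8,1]}}

```text
time: 0.9
tool_pos: [0.4474, -0.1875, 0.1293]
ee_rot: [3.141, 0.0, 0.425]
wrist_force: [0.8, -0.5, -0.3]
width: 0.0333
finger_force: 0.0
```

Call:
{"fn": "move_arm", "kwargs": {"deltas": [0,0,0,0,0,2,1,0,0,0,0,0,3,1,0,0,0,0,0,3,1]}}

```text
time: 1.2
tool_pos: [0.4454, -0.1888, 0.0981]
ee_rot: [-3.138, 0.003, 0.425]
wrist_force: [0.2, -0.0, 0.3]
width: 0.0092
finger_force: 0.0
```

Call:
{"fn": "move_arm", "kwargs": {"deltas": [0,0,0,1,-0.5,0.5,1,0,0,0,1,-0.5,1.5,1,0,0,0,1,-0.5,2,1,0,0,0,1,-0.5,2,1]}}

```text
time: 1.6
tool_pos: [0.4532, -0.1808, 0.0793]
ee_rot: [-3.14, 0.001, 0.424]
wrist_force: [0.0, 1.2, -0.0]
width: 0.0004
finger_force: 0.0
```

```bash
python3 - <<'E'
from h import *
s=robot.snapshot("scene"); t=robot.snapshot("top")
cv2.imwrite("pics/c2.png",np.hstack([cv2.resize(x,(400,400),interpolation=2) for x in(s["image"][80:180,230:330],t["image"][230:350,300:420])])[...,::-1])
print(robot.get_obs()["tool_pos"],robot.get_obs()["wrist_force"])
E
```

```text
[ 0.45376276 -0.18102222  0.08023548] [-0.10105325 -0.09545632  0.2121449 ]
```

View pics/c2.png

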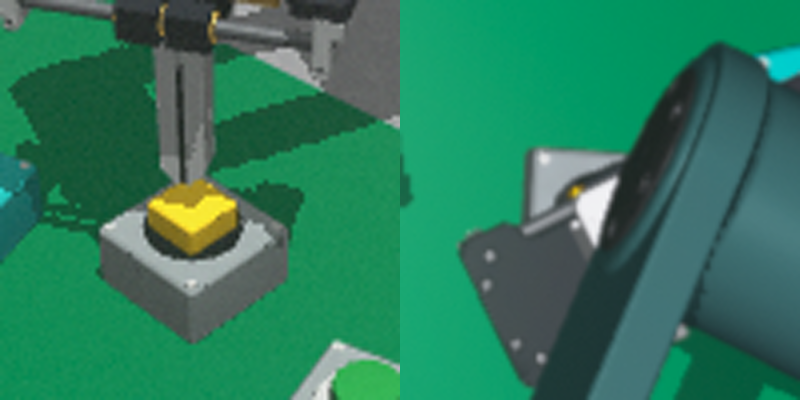

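The closed fingertips hang about 20 mm above the grey-boxed yellow cap (left panel around (185,185)), centred on it. Now I'll press in steps.

Call:
{"fn": "move_arm", "kwargs": {"deltas": [0,0,0,0,0,0.8,1,0,0,0,0,0,1.6,1,0,0,0,0,0,2,1,0,0,0,0,0,2.3,1,0,0,0,0,0,2.5,1,0,0,0,0,0,2.5,1]}}

```text
time: 2.3
tool_pos: [0.4534, -0.1805, 0.0562]
ee_rot: [-3.141, 0.001, 0.425]
wrist_force: [-3.8, 2.0, 8.3]
width: 0.0002
finger_force: 4.3
```

Call:
{"fn": "move_arm", "kwargs": {"deltas": [0,0,0,0,0,0.2,1,0,0,0,0,0,0.4,1,0,0,0,0,0,0.5,1,0,0,0,0,0,0.5,1,0,0,0,0,0,0.5,1,0,0,0,0,0,0.5,1]}}

```text
time: 2.9
tool_pos: [0.4535, -0.1805, 0.0524]
ee_rot: [-3.141, 0.001, 0.425]
wrist_force: [-5.8, 2.6, 12.4]
width: 0.0008
finger_force: 6.2
```

Past the click at 12.4 N. I'll push slightly further, hold, and then release.

Call:
{"fn": "move_arm", "kwargs": {"deltas": [0,0,0,0,0,0.2,1,0,0,0,0,0,0.2,1,0,0,0,0,0,0.2,1,0,0,0,0,0,0.2,1,0,0,0,0,0,0.2,1,0,0,0,0,0,0.2,1]}}

```text
time: 3.5
tool_pos: [0.4535, -0.1806, 0.0507]
ee_rot: [-3.141, 0.001, 0.425]
wrist_force: [-6.2, 2.8, 14.2]
width: 0.0001
finger_force: 7.0
```

Call:
{"fn": "move_arm", "kwargs": {"deltas": [0,0,0,0,0,-0.5,1,0,0,0,0,0,-1,1,0,0,0,0,0,-2,1,0,0,0,0,0,-3.5,1,0,0,0,0,0,-5,1,0,0,0,0,0,-5,1]}}

```text
time: 4.1
tool_pos: [0.4555, -0.1815, 0.1005]
ee_rot: [3.138, -0.003, 0.425]
wrist_force: [-0.7, -0.2, -0.9]
width: 0.0007
finger_force: 0.0
```

Call:
{"fn": "move_arm", "kwargs": {"deltas": [0,0,0,2,-2.4,0,1,0,0,0,4.5,-5,0,1,0,0,0,7,-7.8,0,1,0,0,0,9.2,-10.4,0,1,0,0,0,10.7,-12.1,0,1,0,0,0,10.7,-12.1,0.5,1,0,0,0,10.7,-12.1,1,1,0,0,0,10.7,-12.1,1,1]}}

```text
time: 4.9
tool_pos: [0.5003, -0.0271, 0.0864]
ee_rot: [-3.14, 0.003, 0.424]
wrist_force: [-0.1, 0.6, 0.1]
width: 0.0004
finger_force: 0.0
```

```bash
python3 - <<'E'
from h import *
s=robot.snapshot("scene"); robot.snapshot("top")
cv2.imwrite("pics/c3.png",cv2.resize(s["image"][70:250,200:440],(800,600),interpolation=2)[...,::-1])
o=robot.get_obs();d=np.array([.502,-.027,.06])-o["tool_pos"]
print(o["tool_pos"],o["wrist_force"],"tool cm",Rof(o["ee_rot"]).T@d*100)
E
```

```text
[ 0.50094666 -0.02739601  0.08753456] [-0.03320102  0.21855426  0.2573653 ] tool cm [0.11553939 0.00809436 2.75331977]
```

View pics/c3.png

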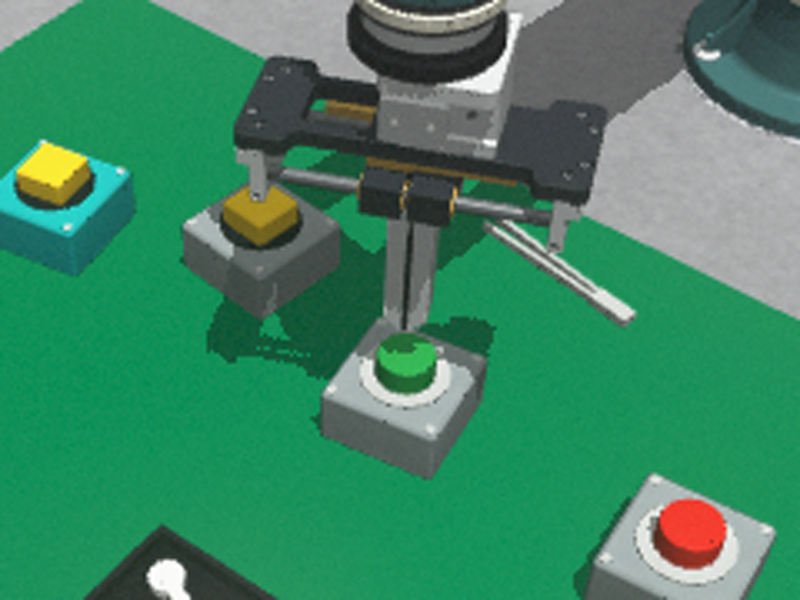

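The fingertips are centred above the green cap (405,360), the yellow cap has sprung back up (260,215), and red (690,535) is well clear. Pressing green.

Call:
{"fn": "move_arm", "kwargs": {"deltas": [0,0,0,0.1,0,1,1,0,0,0,0.1,0,2,1,0,0,0,0.1,0,2.6,1,0,0,0,0.1,0,3,1,0,0,0,0.1,0,3.4,1,0,0,0,0.1,0,3.6,1,0,0,0,0.1,0,3.6,1]}}

```text
time: 5.7
tool_pos: [0.5021, -0.0261, 0.0522]
ee_rot: [-3.142, 0.001, 0.425]
wrist_force: [-1.2, -0.9, 4.3]
width: 0.0004
finger_force: 1.6
```

Call:
{"fn": "move_arm", "kwargs": {"deltas": [0,0,0,0,0,0.05,1,0,0,0,0,0,0.05,1,0,0,0,0,0,0.05,1,0,0,0,0,0,0.05,1,0,0,0,0,0,0.05,1]}}

```text
time: 6.2
tool_pos: [0.5025, -0.026, 0.0518]
ee_rot: [3.141, -0.0, 0.425]
wrist_force: [-2.2, -1.8, 3.3]
width: 0.0006
finger_force: 1.7
```

Call:
{"fn": "move_arm", "kwargs": {"deltas": [0,0,0,0,0,0.1,1,0,0,0,0,0,0.1,1,0,0,0,0,0,0.1,1,0,0,0,0,0,0.1,1]}}

```text
time: 6.6
tool_pos: [0.5026, -0.026, 0.0508]
ee_rot: [3.141, -0.0, 0.425]
wrist_force: [-1.5, -0.2, 4.4]
width: 0.0006
finger_force: 1.9
```

Call:
{"fn": "move_arm", "kwargs": {"deltas": [0,0,0,0,0,-0.5,1,0,0,0,0,0,-1,1,0,0,0,0,0,-2,1,0,0,0,0,0,-4,1,0,0,0,0,0,-7,1,0,0,0,0,0,-10,1,0,0,0,0,0,-12,1,0,0,0,0,0,-12,1]}}

```text
time: 7.4
tool_pos: [0.5048, -0.0261, 0.175]
ee_rot: [3.137, -0.007, 0.425]
wrist_force: [0.3, -0.7, -0.5]
width: 0.0004
finger_force: 0.0
```

```bash
python3 - <<'E'
from h import *
s=robot.snapshot("scene"); cv2.imwrite("pics/c4.png",s["image"][...,::-1]); P=pts(s)
o=dict(np.load("scene.npz")); 
for n,(u,v) in dict(y=(278,132),g=(322,177),r=(407,229)).items(): print(n,[np.median(Q[v-3:v+4,u-3:u+4,2]).round(4) for Q in(pts(o),P)])
print(np.abs(s["depth"]-o["depth"])[225:325,200:325].mean()); print(robot.get_obs()["tool_pos"])
E
```

```text
y [np.float64(0.0604), np.float64(0.0604)]
g [np.float64(0.0602), np.float64(0.0605)]
r [np.float64(0.0605), np.float64(0.0602)]
0.007681742
[ 0.50361059 -0.02592483  0.17251669]
```

View pics/c4.png

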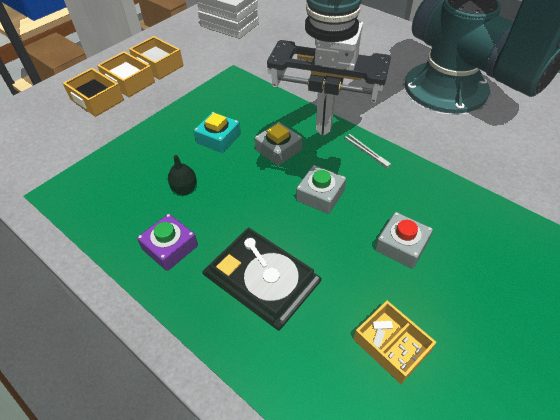

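The view shows all three caps back up: yellow (278,132), green (322,179), red (407,229). The drive (262,277) is unmoved and the arm is clear, so I'm handing in.

```bash
python3 -c "
from bench import robot
print(robot.close_job())"
```

```text
the job is handed in; nothing more can be done
None
```

I pressed the yellow arming key (about 9 mm travel, 14 N) and then the green start key (about 9 mm, 4.4 N), both past their click and both back up; red and the drive were untouched, and the job is handed in at about 7.5 s with no verdict shown.

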